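# Load a sensor tray into the test dock and latch it

### The job

Slide the loaded sensor tray along the bench into the empty bay of the test dock, front end first, until it is fully home against the contact block at the back; then swing that bay's red latch down across the mouth, all the way, so the tray is locked in. Keep all six sensors standing in their pockets, and leave the other tray and the things on the bench as they are.

Things in the scene. Friction and masses are not known exactly. Their poses are not given: they have to be found in the camera images.
- empty_bay: Empty bay of a two-bay test dock: a fixed aluminium slot, open above. Origin: bench point under the centre of a tray that is home. x points into the bay, y left when looking in, z up. Cheeks 34 mm high from x -50 to 110, inner faces at y -59 and 59 mm, with lips (34 to 39 mm high) 6 mm inwards. Floor: the bench, no step. Its twin bay adjoins on the left or right, 140 mm away
- bay_mouth (a point): Middle of the empty bay's mouth at bench height (bay x = -82 mm, y = 0). Here the flared lead-in plates are 134 mm apart; 32 mm further in they meet the cheeks, 118 mm apart. They are 34 mm high
- bay_stop (a point): Middle of the face of the grey contact block at the bay's closed end (bay x = +80, y = 0, height 23 mm; block 46 mm high): the home stop for the tray's front end
- latch (a joint): Angle of the empty bay's red swing latch, rad: 0 upright (open), grows as it swings down across the mouth to its stop at 1.571 (level, closed). Starts leaning outwards, -0.5 to -0.2. It stays where it is left; under 2 N at the tab moves it. Closed, it lies 32 to 44 mm high over bay y 64 to 23 mm, 4 mm behind the panel of a tray that is home; it cannot close on one that stands out further
- latch_pivot (a point): Pivot of the empty bay's red latch, on a dark bracket (58 to 70 mm left of centre, 47 mm high) at the front of the left cheek: bay x = -87, y = +64, height 38 mm; it turns about the bay's x. The arm is 41 mm long from pivot to end, 12 mm wide, 6 mm thick (bay x -84 to -90 mm). Upright, its end is 79 mm high
- latch_tab (a point): Centre of the thumb tab at the end of the empty bay's red latch, 34 mm from the pivot, at bay x = -103 mm: a block 26 mm along the bay's x (bay x -90 to -116 mm, standing out of the mouth), 12 mm across the arm, 14 mm along it
- tray: Loaded test tray, dark grey, on the bench before the empty bay: 160 x 112 mm, walls 28 mm high and 5 mm thick, 2 x 3 pockets. Origin: centre of the underside; x points to its front end (goes in first), z up. Its rear end (face at x = -80 mm) is a flat blue push panel 6 mm thick, 112 mm wide up to 28 mm high, 90 mm wide from there up to 58 mm. 0.22 to 0.45 kg plus sensors; slides at 3 to 6 N
- full_tray: A twin of the tray, with six sensors, already home in the other bay (its red latch is down): leave alone. Origin and axes as for the tray, so the other bay's origin and axes are the same
- tape_roll: Roll of cream masking tape lying on the bench, 96 mm across, 25 mm high, on the far side of the bench: leave alone. Origin: centre of the underside
- screwdriver: Screwdriver with a yellow handle, 190 mm long, on the right of the bench: leave alone. Origin: near its middle, on the bench
- multimeter: Yellow hand multimeter, 150 x 76 x 41 mm, on the far side of the bench: leave alone. Origin: centre of the underside
- sensor0: Round sensor, 42 mm across, 34 mm high, about 60 g, standing loose in the front left pocket of the tray (pocket floor 4 mm above the bench). Origin: centre of its underside, z up
- sensor1: Round sensor, 42 mm across, 34 mm high, about 60 g, standing loose in the front right pocket of the tray (pocket floor 4 mm above the bench). Origin: centre of its underside, z up
- sensor2: Round sensor, 42 mm across, 34 mm high, about 60 g, standing loose in the middle left pocket of the tray (pocket floor 4 mm above the bench). Origin: centre of its underside, z up
- sensor3: Round sensor, 42 mm across, 34 mm high, about 60 g, standing loose in the middle right pocket of the tray (pocket floor 4 mm above the bench). Origin: centre of its underside, z up
- sensor4: Round sensor, 42 mm across, 34 mm high, about 60 g, standing loose in the rear left pocket of the tray (pocket floor 4 mm above the bench). Origin: centre of its underside, z up
- sensor5: Round sensor, 42 mm across, 34 mm high, about 60 g, standing loose in the rear right pocket of the tray (pocket floor 4 mm above the bench). Origin: centre of its underside, z up
Things that resemble listed ones, but are neither listed nor needed, are in the scene too. What is shaped like the sensor5 but yellow is not meant.

How it is judged:
By the outcome, as a careful person would: the job done as asked, in the order asked, and still so for the second after the job is handed in, with the robot touching nothing.
It also fails if it takes over 58 s, if anything falls off the work surface, if the arm or the gripper's body presses on something with over 40 N, if the wrist force passes 120 N, or if a joint passes its speed limit or range.

### The arm

A 6-joint arm with a two-finger parallel gripper is mounted at the origin on the work surface. World frame = base frame: x ahead of the robot, y to its left, z up, the work surface at z = 0. Lengths are in m, angles in rad, forces in N, time in s.
With the tool pointing down it reaches from about 0.425 to 0.95 m from the base axis. Payload 3.5 kg.
Tool frame: the origin (TCP) lies midway between the tips of the shut fingers; the grasp point (between the pads) lies 19 mm behind it (ctrl.hold_point_z is the distance from the TCP to the grasp point, in m); z points along the fingers, y is the line along which they close (so a half turn about z gives the same grasp; the last joint's range is limited). The gripper opens to 85 mm and grips with 20 to 120 N. Pads are 22 mm wide; open, the fingers measure 114 mm over their backs; the gripper's body (76 mm by 85 mm) begins 54 mm behind the grasp point. The pads swing forward as they close: fully open they stand 13 mm farther back than shut.
Start: joints at [1.021, 0.286, 1.577, -0, 1.279, -0.15], TCP at [0.263, 0.622, 0.231] pointing down, gripper open.
Joint ranges: [-2.77, 2.77], [-0.9, 2.22], [0.21, 2.48], [-1.53, 4.67], [0.24, 2.81], [-2.84, 2.84]. Speed limits (rad/s): [2.79, 2.79, 3.14, 3.14, 3.14, 3.14].

### API

Orientations are given as a unit quaternion [x, y, z, w].
In Python, from plant import readout, cams, sign_off, ctrl gives the robot as it stands. The module is installed in compiled form; this text tells all that it offers.
- The arm moves only by the tool step_arm, never from a script. Its argument "increments" is a list of rows, each a list of 2 entries, a list of its own where there are three numbers: the shift along the world's x, y, z in mm, then the turn, a rotation vector about the world's x, y, z in rad. In form: [[[x, y, z], [rx, ry, rz]], ...]. A call has 1 to 8 rows; each row shifts and turns the commanded pose from where the row before left it; what a row does not reach is not made up. A row lasts 1/12 s, in which the tool goes at most 41.7 mm and 7.16 degrees, less where a joint would pass 70% of its speed; a pose out of reach is approached as far as the arm can. A call is refused whole if a number of a shift passes 41.7 or a number of a turn 0.125, either way. A call with a gripper value outside its range is refused whole. "fingers" is the opening, from -1 (shut) to 1 (fully open), set as the call begins (left out, the last holds). The fingers move at their own pace and stop on an object; "grip_force" is the grip in N (left out, the last holds). Time passes only in rows, so rows that do not move let the fingers close. It gives the time, the measured TCP pose, the force, the opening and the grip force at its end, in the units of the state.
- readout.get_state(): the state, without advancing time (a new reading comes with each control period).
- cams.read_camera(name): name is "scene" or "top" or "wrist"; returns the picture (384x512x3 uint8, red, green, blue); there is no depth.
- cams.get_calibration(name): a dict with "fx", "fy", "cx", "cy" (pixels), "distortion" ([k1, k2, p1, p2, k3] as OpenCV has them; the pictures are not rectified), "eye" and "rotation" of the camera in the world; the wrist camera has in their place "T_tool_cam" (4x4, takes a point from camera to tool coordinates, whose origin is the TCP and whose axes are the flange's). Camera axes: x right, y up, looking along -z (the intrinsics and any distortion apply to the point x, -y, -z); pixel columns grow to the right and rows downward; lengths in m; the calibration is good to about 2 mm. A picture is of the moment at which its call begins: read the wrist's pose just before it. get_calibration takes no time and is no camera call.
- sign_off(): hands the job in; it is judged then, once.
The state is a dict: "time": time; "qpos": joint angles; "dq": joint speeds; "joint_efforts": joint torques, N m; "eef_pos": TCP position; "tcp_rot": TCP orientation; "contact_force": force on the tool from outside, world axes, zero at the start; "wrist_torque": the same for the moment, N m; "opening": opening from 0.0 (shut) to 1.0 (fully open); "finger_force": force on a finger pad.
Only numpy, scipy, OpenCV 4.12 (cv2) and the standard library are available. Lean on these libraries where they do the work, as an engineer would, in place of code of your own. Each camera call takes 0.05 s, during which the arm holds its last target. There are 200 camera calls.

## Working session

There is one attempt and no reset: what is moved stays moved. The work goes in short steps, Python scripts to look and compute and a tool call to move; the robot and the scene stay as the last step left them, time stands still between calls to the robot, and variables do not carry over. Pictures are saved under pics/ and viewed, at most 10 in all, crops included, and the job is handed in when it is done.

Besides the shell and the picture viewer there is one more tool, called after "Emit:" as name([rows], argument=value, ...), one row to a line, values as JSON. step_arm: Moves the arm, as the interface text tells. Its arguments: {"type":"object","properties":{"increments":{"type":"array","items":{"type":"array"}},"fingers":{"type":"number"},"grip_force":{"type":"number"}},"required":["increments"]}

```bash
mkdir -p pics
cat > h.py <<'E'
import numpy as np, cv2
from plant import readout, cams, sign_off, ctrl
from scipy.spatial.transform import Rotation as R
def K(c): return np.array([[c['fx'],0,c['cx']],[0,c['fy'],c['cy']],[0,0,1]])
def cal(name,st=None):
    c=cams.get_calibration(name)
    if 'eye' in c: return c,np.array(c['eye']),np.array(c['rotation'])
    T=np.array(c['T_tool_cam']); st=st or readout.get_state()
    Rt=R.from_quat(st['tcp_rot']).as_matrix()
    return c,np.array(st['eef_pos'])+Rt@T[:3,3],Rt@T[:3,:3]
def ray(name,px,z,st=None):
    c,e,Rm=cal(name,st)
    p=cv2.undistortPoints(np.array(px,float).reshape(-1,1,2),K(c),np.array(c['distortion'],float)).reshape(-1,2)
    d=np.c_[p[:,0],-p[:,1],-np.ones(len(p))]@Rm.T
    return e+d*((z-e[2])/d[:,2])[:,None]
def proj(name,P,st=None):
    c,e,Rm=cal(name,st)
    q=(np.array(P,float).reshape(-1,3)-e)@Rm
    q=q*[1,-1,-1]
    return cv2.projectPoints(q,np.zeros(3),np.zeros(3),K(c),np.array(c['distortion'],float))[0].reshape(-1,2)
def shot(name,fn,crop=None,s=1):
    im=cams.read_camera(name); b=cv2.cvtColor(im,cv2.COLOR_RGB2BGR); cv2.imwrite('pics/raw_'+fn,b)
    if crop: x0,y0,x1,y1=crop; b=b[y0:y1,x0:x1]
    cv2.imwrite('pics/'+fn,cv2.resize(b,None,fx=s,fy=s,interpolation=cv2.INTER_CUBIC)); return im
E
python3 - <<'E'
from h import *
for n in('top','scene'):
    shot(n,n+'0.png',s=1.56); print(n,cal(n))
s=readout.get_state();print(s); print(ctrl.hold_point_z, cams.get_calibration('wrist'))
E
```

```text
top ({'fx': 460.31555483643416, 'fy': 460.31555483643416, 'cx': 256.7306248210025, 'cy': 183.8544737238269, 'distortion': array([-0.11989868,  0.        ,  0.        ,  0.        ,  0.        ]), 'eye': array([ 0.47743901, -0.04514567,  1.25472746]), 'rotation': array([-0.04577801,  0.04459344,  0.70771629, -0.70360035])}, array([ 0.47743901, -0.04514567,  1.25472746]), array([-0.04577801,  0.04459344,  0.70771629, -0.70360035]))
scene ({'fx': 394.0366668283475, 'fy': 394.0366668283475, 'cx': 254.4993648056533, 'cy': 194.20649572918785, 'distortion': array([-0.01287882,  0.        ,  0.        ,  0.        ,  0.        ]), 'eye': array([1.27191618, 0.1940659 , 0.73666593]), 'rotation': array([0.22120044, 0.32320146, 0.75114159, 0.53141085])}, array([1.27191618, 0.1940659 , 0.73666593]), array([0.22120044, 0.32320146, 0.75114159, 0.53141085]))
{'time': 0.1, 'qpos': array([ 1.02097374e+00,  2.87092667e-01,  1.57806672e+00,  1.92474226e-05,
        1.27859138e+00, -1.49985451e-01]), 'dq': array([ 6.18657364e-05, -6.16618405e-04, -2.18559490e-03,  1.52136574e-04,
       -5.50039981e-04, 
[... 332 characters left out ...]
7, -0.05923872, -0.33684615]), 'wrist_torque': array([ 0.03021747, -0.02165353,  0.06266355]), 'finger_force': 0.0, 'opening': 0.9999423772351878}
0.0187 {'fx': 276.8119553483327, 'fy': 276.8119553483327, 'cx': 254.71451800259712, 'cy': 191.87810053626063, 'distortion': array([-0.02983283,  0.        ,  0.        ,  0.        ,  0.        ]), 'T_tool_cam': array([[-2.59121688e-04,  9.48016137e-01,  3.18222151e-01,
         8.19561998e-02],
       [ 9.99998808e-01,  7.30122897e-04, -1.36083207e-03,
         5.18053520e-04],
       [-1.52243204e-03,  3.18221419e-01, -9.48015195e-01,
        -1.41929909e-01],
       [ 0.00000000e+00,  0.00000000e+00,  0.00000000e+00,
         1.00000000e+00]])}
```

View pics/top0.png

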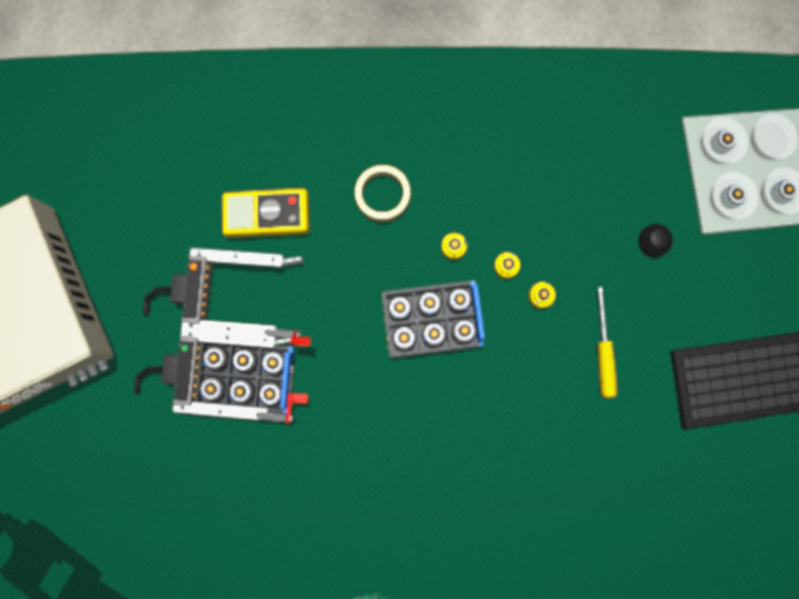

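View pics/scene0.png

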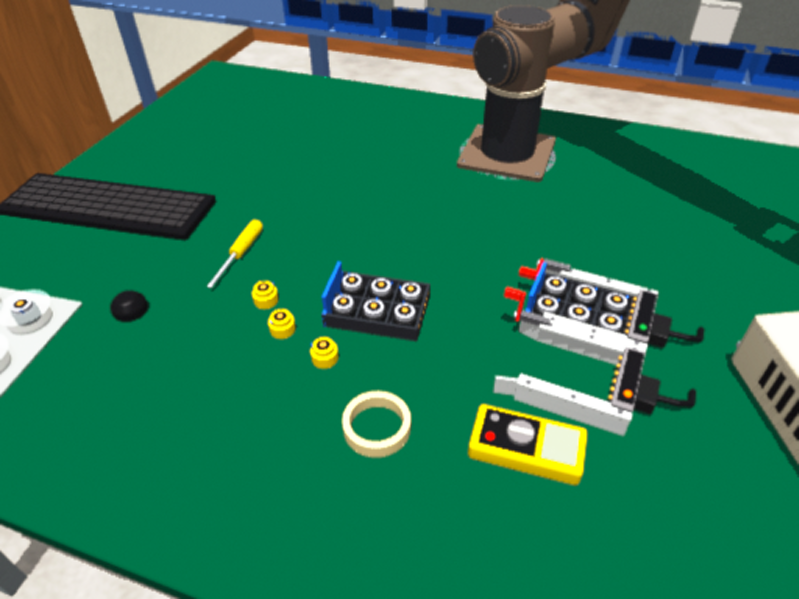

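The top view shows the dock with its bays opening to the right. The empty bay is the upper one (mouth near 300,300) with its red latch at (300,341). The full tray is in the lower bay, and its closed latch is at (295,400). The loaded tray is at (433,320) with its blue panel at (479,313). 

Possible mix-ups:
- **Tray:** loose at (433,320), full twin at (240,376). I choose the loose one.
- **Latch:** (300,341) or (295,400). I choose (300,341), on the left side looking into the empty bay.
- **Sensors:** the yellow ones at (455,245), (507,264) and (542,294) are decoys.

```bash
sed -i "s/np.array(c\['rotation'\])/R.from_quat(c['rotation']).as_matrix()/" h.py
cat > m.py <<'E'
from h import *
def blobs(n,fn,lo,hi,amin):
    h=cv2.cvtColor(cv2.imread(fn),cv2.COLOR_BGR2HSV)
    m=cv2.inRange(h,lo,hi)
    k,l,s,c=cv2.connectedComponentsWithStats(m)
    out=[]
    for i in range(1,k):
        if s[i,4]>=amin:
            p=np.argwhere(l==i)[:,::-1].astype(np.float32); out.append((s[i,4],c[i],cv2.minAreaRect(p),p))
    return out
if __name__=='__main__':
    for n in('top','scene'):
        f=f'pics/raw_{n}0.png'
        for nm,lo,hi,a in(('blue',(100,120,60),(125,255,255),20),('orange',(5,120,120),(22,255,255),4),('red',(0,170,80),(4,255,255),8)):
            for b in blobs(n,f,lo,hi,a):
                z={'blue':.058,'orange':.038,'red':.06}[nm]
                print(n,nm,b[0],b[1].round(1),ray(n,b[1],z)[0,:2].round(4), ray(n,cv2.boxPoints(b[2]),z)[:,:2].round(4).tolist() if nm=='blue' else '')
    im=cv2.imread('pics/raw_top0.png')[145:280,85:325]
    cv2.imwrite('pics/c1.png',cv2.resize(im,None,fx=3.3,fy=3.3,interpolation=cv2.INTER_CUBIC))
E
python3 m.py
```

```text
top blue 177 [305.9 200.4] [ 0.5871 -0.1718] [[0.6372, -0.1588], [0.6391, -0.1717], [0.5323, -0.1858], [0.5305, -0.173]]
top blue 181 [183.  240.4] [0.4846 0.1484] [[0.4261, 0.1654], [0.534, 0.1493], [0.5316, 0.1344], [0.4238, 0.1506]]
top orange 13 [466.4  88.4] [ 0.9026 -0.6381] 
top orange 13 [505.6 120.6] [ 0.8099 -0.748 ] 
top orange 14 [472.5 123.7] [ 0.7997 -0.6473] 
top orange 13 [291.4 155.8] [ 0.7093 -0.1372] 
top orange 14 [325.5 168.1] [ 0.6753 -0.2283] 
top orange 22 [123.7 170.5] [0.6725 0.316 ] 
top orange 4 [132.8 171. ] [0.6709 0.291 ] 
top orange 4 [132.2 177. ] [0.6545 0.2919] 
top orange 5 [131.4 182.8] [0.6388 0.2938] 
top orange 16 [348.7 188. ] [ 0.6213 -0.2894] 
top orange 4 [130.5 188.5] [0.6233 0.2958] 
top orange 10 [294.5 191.2] [ 0.6136 -0.144 ] 
top orange 10 [275.  193.5] [ 0.6078 -0.092 ] 
top orange 4 [130.5 194.5] [0.6071 0.2953] 
top orange 8 [255.5 196.5] [ 0.6001 -0.0401] 
top orange 4 [129.5 200.5] [0.591  0.2976] 
top orange 10 [297.5 211.2] [ 0.5603 -0.1511] 
top orange 12 [278.2 213.5] [ 0.5545 -0.0998] 
top orange 10 [258.5 216.1] [ 0.548  -0
[... 2721 characters left out ...]
.0421] 
scene orange 11 [370.7 198.5] [0.51   0.2238] 
scene orange 5 [404.4 199. ] [0.4841 0.304 ] 
scene orange 14 [179.  201.5] [ 0.6778 -0.2291] 
scene orange 13 [391.  204.6] [0.5154 0.2742] 
scene orange 5 [403.6 203.2] [0.5001 0.3033] 
scene orange 5 [402.6 207.2] [0.5152 0.3021] 
scene orange 7 [401.3 212. ] [0.533  0.3004] 
scene orange 15 [206.7 220. ] [ 0.7123 -0.1367] 
scene orange 4 [396.5 233.8] [0.6077 0.2959] 
scene orange 6 [393.5 243.7] [0.6399 0.2922] 
scene orange 27 [402.1 251.8] [0.6572 0.3125] 
scene orange 4 [391.5 253.8] [0.6704 0.2909] 
scene red 61 [338.6 174. ] [0.469  0.1314] 
scene red 103 [330.6 191.4] [0.5411 0.1252] 
scene red 36 [313.8 278.9] [0.8057 0.1462]
```

View pics/c1.png

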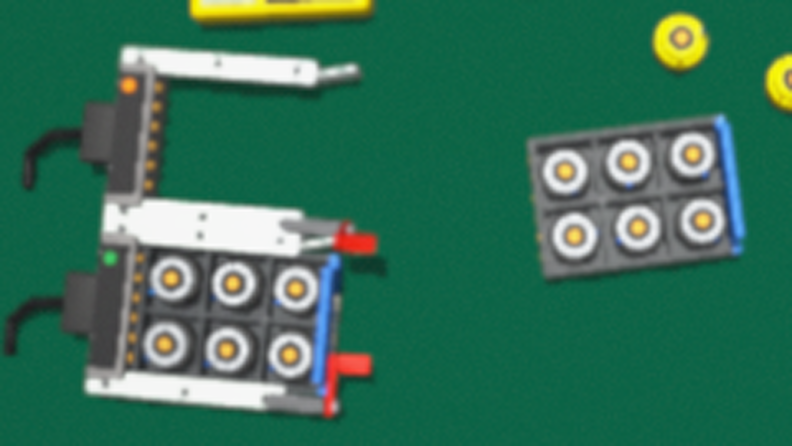

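Both views give the tray and the full twin to about 2 mm.

| Item | Position (m) | Heading |
|---|---|---|
| Tray centre | (.581, -.097) | 97.1° |
| Empty bay origin | (.624, .216) | 85.3° |
| Panel centre | (.590, -.173) | – |

The crop shows the target tray at (635,200) with its blue panel at (732,185), and the open red latch at (355,243). I'll grip the panel's top edge with the fingers closing along the tray's length.

Emit:
step_arm([
  [[0,-36,20],[0,0,0]],
  [[0,-36,20],[0,0,0]],
  [[0,-36,20],[0,0,0]],
  [[0,-36,20],[0,0,0]],
  [[19,-36,0],[0,0,0.0872]],
  [[19,-36,0],[0,0,0.0872]],
  [[19,-36,0],[0,0,0.0872]],
  [[19,-36,0],[0,0,0.0872]],
], fingers=1)

```text
time: 0.77
eef_pos: [0.3387, 0.332, 0.3111]
tcp_rot: [0.023, 1.0, -0.0, 0.0]
contact_force: [1.2, 0.4, -0.6]
opening: 1.001
finger_force: 0.0
```

Emit:
step_arm([
  [[19,-36,0],[0,0,0.0872]],
  [[19,-36,0],[0,0,0.0872]],
  [[19,-36,0],[0,0,0]],
  [[19,-36,0],[0,0,0]],
  [[19,-36,0],[0,0,0]],
  [[19,-36,0],[0,0,0]],
  [[19,-36,0],[0,0,0]],
  [[19,-36,0],[0,0,0]],
])

```text
time: 1.43
eef_pos: [0.4909, 0.0438, 0.311]
tcp_rot: [-0.061, 0.998, 0.0, -0.0]
contact_force: [0.9, -0.1, -0.5]
opening: 0.997
finger_force: 0.0
```

Emit:
step_arm([
  [[16,-36,-18],[0,0,0]],
  [[16,-36,-18],[0,0,0]],
  [[17,-36,-18],[0,0,0]],
  [[17,-36,-18],[0,0,0]],
  [[17,-36,-18],[0,0,0]],
  [[17,-37,-18],[0,0,0]],
  [[0,0,-20],[0,0,0]],
  [[0,0,0],[0,0,0]],
])

```text
time: 2.1
eef_pos: [0.5835, -0.1619, 0.1823]
tcp_rot: [-0.06, 0.998, 0.003, -0.005]
contact_force: [-1.1, 0.4, -0.9]
opening: 0.999
finger_force: 0.0
```

Run:
```python
from m import *
s=readout.get_state(); print(s['eef_pos'],s['qpos'].round(2))
im=shot('wrist','w1.png',s=1.5)
for b in blobs('wrist','pics/raw_w1.png',(100,120,60),(125,255,255),60):
    print(b[0],b[1].round(0),ray('wrist',cv2.boxPoints(b[2]),.058,s)[:,:2].round(4).tolist())
```

```text
[ 0.58349377 -0.16194695  0.1823282 ] [-0.44  0.18  1.79  0.    1.18 -2.13]
687 [242. 182.] [[0.5298, -0.1828], [0.5288, -0.1744], [0.6345, -0.1625], [0.6357, -0.1721]]
```

View pics/w1.png

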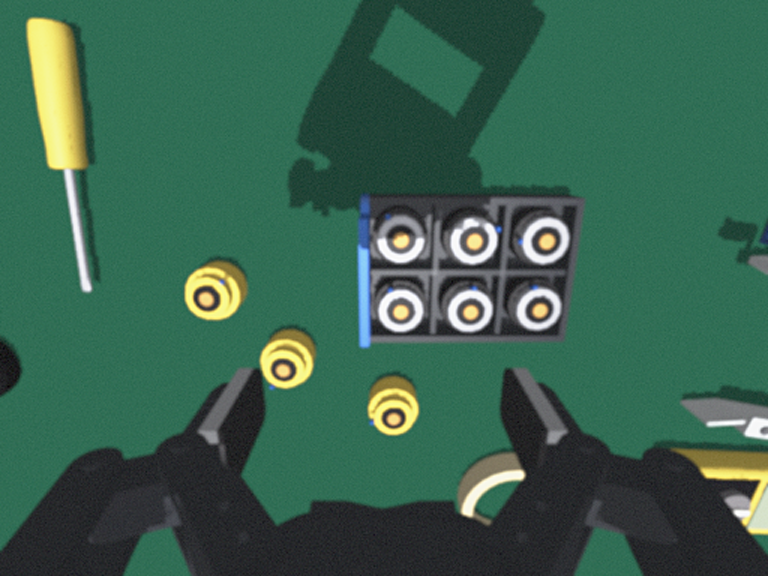

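The wrist view shows the tray at (470,270) with its panel edge at (365,270). The six sensors are standing, and the yellow decoys are clear of the fingers' path.

```bash
cat > est.py <<'E'
from m import *
def tray(fn,n,box,st=None,z=.038):
    bs=[b[1] for b in blobs(n,fn,(5,120,120),(22,255,255),4)]
    bs=np.array([c for c in bs if box[0]<c[0]<box[2] and box[1]<c[1]<box[3]])
    P=ray(n,bs,z,st)[:,:2]; c=P.mean(0); d=cv2.fitLine
    u,s,v=np.linalg.svd(P-c); a=v[0]*np.sign(v[0,1])
    return len(P),c.round(4),np.degrees(np.arctan2(a[1],a[0])).round(2)
E
python3 - <<'E'
from est import *
s=readout.get_state(); print(s['eef_pos'],s['tcp_rot'])
cams.read_camera('wrist') is None
print(tray('pics/raw_w1.png','wrist',(245,130,380,220),s))
s=readout.get_state(); print(s['eef_pos'],s['tcp_rot'])
E
```

```text
[ 0.58405479 -0.16094253  0.1846436 ] [-0.06092079  0.99813497  0.00197708 -0.00336632]
(8, array([ 0.5827, -0.0995]), np.float64(106.79))
[ 0.58503606 -0.16060814  0.18690468] [-0.06149653  0.99810547  0.00102271 -0.00161422]
```

Emit:
step_arm([
  [[0,0,0],[0,0,0]],
  [[2,-12,-20],[0,0,0]],
  [[0,0,-25],[0,0,0]],
  [[0,0,-25],[0,0,0]],
  [[0,0,0],[0,0,0]],
  [[0,0,0],[0,0,0]],
  [[0,0,0],[0,0,0]],
])

```text
time: 2.78
eef_pos: [0.5893, -0.1729, 0.1211]
tcp_rot: [-0.062, 0.998, -0.001, 0.002]
contact_force: [-0.3, 0.1, 0.5]
opening: 1.002
finger_force: 0.0
```

Run:
```python
from est import *
s=readout.get_state(); print(s['eef_pos'],s['tcp_rot'],s['contact_force'])
shot('wrist','w2.png')
for b in blobs('wrist','pics/raw_w2.png',(100,120,60),(125,255,255),60):
    p=b[3]; m=ray('wrist',p,.058,s)[:,:2]; print(b[0],m.min(0),m.max(0),ray('wrist',cv2.boxPoints(b[2]),.058,s)[:,:2].round(4).tolist())
bs=[(b[1].round(0).tolist(),b[0],ray('wrist',b[1],.038,s)[0,:2].round(3).tolist()) for b in blobs('wrist','pics/raw_w2.png',(8,130,120),(22,255,255),20)]
print(bs)
```

```text
[ 0.58933198 -0.17291549  0.12107586] [-6.22340045e-02  9.98059689e-01 -9.34096790e-04  1.70665347e-03] [-0.32015365  0.14193484  0.4893814 ]
551 [ 0.5309062  -0.18239988] [ 0.58412198 -0.17125108] [[0.5841, -0.1775], [0.5314, -0.1829], [0.5308, -0.1765], [0.5834, -0.1706]]
365 [ 0.59094139 -0.17590279] [ 0.63541498 -0.16447415] [[0.5919, -0.1767], [0.5908, -0.1692], [0.6343, -0.1626], [0.6356, -0.1706]]
[([344.0, 170.0], np.int32(20), [0.555, -0.101])]
```

Two views agree on the panel centre (.590, -.173), so I'm descending and gripping it.

Emit:
step_arm([
  [[0,0,-30],[0,0,0]],
  [[0,0,-30],[0,0,0]],
  [[0,0,-12],[0,0,0]],
  [[0,0,0],[0,0,0]],
  [[0,0,0],[0,0,0]],
  [[0,0,0],[0,0,0]],
])

```text
time: 3.33
eef_pos: [0.5897, -0.1738, 0.0488]
tcp_rot: [-0.062, 0.998, -0.001, 0.002]
contact_force: [-0.4, -0.2, 0.4]
opening: 1.003
finger_force: 0.0
```

Emit:
step_arm([
  [[0,0,-5],[0,0,0]],
  [[0,0,0],[0,0,0]],
  [[0,0,0],[0,0,0]],
  [[0,0,0],[0,0,0]],
  [[0,0,0],[0,0,0]],
  [[0,0,0],[0,0,0]],
  [[0,0,0],[0,0,0]],
  [[0,0,0],[0,0,0]],
], fingers=-1, grip_force=30)

```text
time: 4.0
eef_pos: [0.5883, -0.1733, 0.0416]
tcp_rot: [-0.062, 0.998, -0.0, 0.0]
contact_force: [0.7, -0.7, -0.1]
opening: 0.062
finger_force: 33.0
```

Emit:
step_arm([
  [[0,0,0],[0,0,0]],
  [[0,0,0],[0,0,0]],
  [[0,0,0],[0,0,0]],
  [[0,0,0],[0,0,0]],
])

```text
time: 4.33
eef_pos: [0.5883, -0.1733, 0.0416]
tcp_rot: [-0.062, 0.998, -0.0, 0.0]
contact_force: [0.7, -0.6, 1.7]
opening: 0.057
finger_force: 33.1
```

Gripped, with the opening near 6 mm. Next I slide the tray to just before the mouth while turning it into line.

Emit:
step_arm([
  [[0,4,0],[0,0,-0.01]],
  [[1,7,0],[0,0,-0.017]],
  [[1,10,0],[0,0,-0.02]],
  [[1,10,0],[0,0,-0.02]],
  [[1,10,0],[0,0,-0.02]],
  [[1,10,0],[0,0,-0.02]],
  [[1,10,0],[0,0,-0.02]],
  [[1,10,0],[0,0,-0.02]],
])

```text
time: 5.0
eef_pos: [0.5949, -0.1025, 0.0416]
tcp_rot: [0.012, 1.0, -0.001, -0.0]
contact_force: [-0.6, -4.2, 1.6]
opening: 0.057
finger_force: 33.1
```

Emit:
step_arm([
  [[1,10,0],[0,0,-0.02]],
  [[1,10,0],[0,0,-0.02]],
  [[1,10,0],[0,0,-0.018]],
  [[1,10,0],[0,0,0]],
  [[1,7,0],[0,0,0]],
  [[0,4,0],[0,0,0]],
  [[0,0,0],[0,0,0]],
  [[0,0,0],[0,0,0]],
])

```text
time: 5.67
eef_pos: [0.6003, -0.0501, 0.0416]
tcp_rot: [0.041, 0.999, 0.001, 0.0]
contact_force: [0.8, 1.2, 2.4]
opening: 0.061
finger_force: 33.3
```

Run:
```python
from est import *
s=readout.get_state(); print(s['eef_pos'],s['tcp_rot'],s['contact_force'],s['finger_force'])
shot('top','t2.png',(85,145,325,280),3.3)
shot('scene','s2.png')
for n,f in(('top','pics/raw_t2.png'),('scene','pics/raw_s2.png')):
    for b in blobs(n,f,(5,120,120),(22,255,255),4):
        p=ray(n,b[1],.038)[0,:2]
        if .42<p[0]<.72 and -.2<p[1]<.3: print(n,b[0],b[1].round(),p.round(4))
```

```text
[ 0.60030705 -0.05011881  0.04160436] [4.09435151e-02 9.99160993e-01 9.31090004e-04 2.68452917e-04] [0.78205426 1.24306829 2.43199661] 33.34488809108734
top 12 [291. 156.] [ 0.7091 -0.137 ]
top 4 [133. 171.] [0.6709 0.291 ]
top 4 [132. 177.] [0.6545 0.2919]
top 9 [211. 183.] [0.6381 0.0776]
top 4 [132. 182.] [0.6396 0.2935]
top 7 [230. 183.] [0.6366 0.0277]
top 4 [130. 188.] [0.6233 0.2958]
top 4 [130. 194.] [0.6071 0.2953]
top 4 [130. 200.] [0.591  0.2976]
top 10 [210. 202.] [0.5869 0.08  ]
top 10 [194. 221.] [0.5366 0.122 ]
top 14 [136. 229.] [0.5148 0.2767]
top 12 [155. 230.] [0.5109 0.2259]
top 14 [174. 232.] [0.5065 0.1752]
top 17 [134. 249.] [0.4622 0.2813]
top 12 [153. 250.] [0.4581 0.2304]
top 16 [172. 252.] [0.454 0.18 ]
top 6 [192. 252.] [0.4543 0.1263]
scene 11 [341. 172.] [0.4311 0.1326]
scene 6 [338. 178.] [0.458  0.1293]
scene 9 [356. 181.] [0.4547 0.1776]
scene 13 [330. 185.] [0.494  0.1166]
scene 9 [375. 186.] [0.4597 0.2283]
scene 5 [323. 188.] [0.5108 0.1023]
scene 11 [395. 191.] [0.463  0.2785]
scene 9 [269. 194.] [ 0.578  -0.0235]
scene 11 [351. 193.] [0.5072 0.1732]
scene 10 [371. 199.] [0.5107 0.2246]
scene 10 [288. 200.] [0.5827 0.0273]
scene 12 [391. 205.] [0.5155 0.2744]
scene 11 [307. 206.] [0.5866 0.0789]
scene 10 [261. 208.] [ 0.6318 -0.0277]
scene 10 [280. 214.] [0.6355 0.0245]
scene 9 [207. 219.] [ 0.7087 -0.1384]
scene 5 [301. 219.] [0.6345 0.0758]
scene 4 [300. 222.] [0.6441 0.0771]
scene 5 [207. 222.] [ 0.7188 -0.1339]
scene 4 [392. 254.] [0.6704 0.2909]
```

View pics/t2.png

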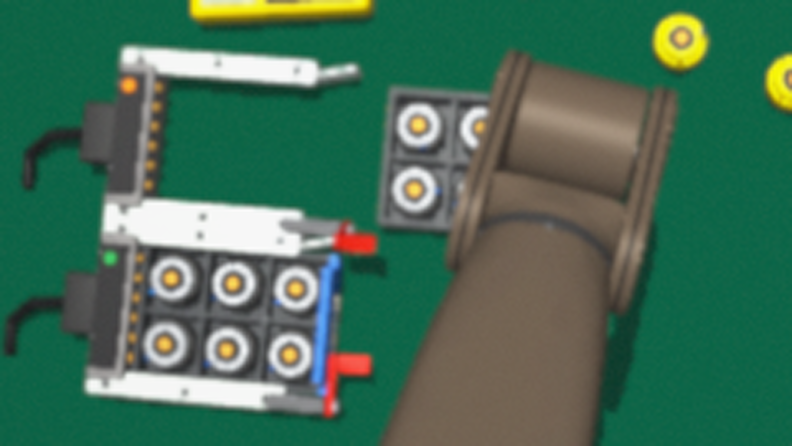

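The tray is in line with the empty bay: 85.2° heading, under 0.5 mm lateral error, front about 28 mm short of the mouth, all sensors standing. Now I slide it in.

Emit:
step_arm([
  [[0.4,5,0],[0,0,0]],
  [[0.8,10,0],[0,0,0]],
  [[0.8,10,0],[0,0,0]],
  [[0.8,10,0],[0,0,0]],
  [[0.8,10,0],[0,0,0]],
  [[0.8,10,0],[0,0,0]],
  [[0.8,10,0],[0,0,0]],
  [[0.8,10,0],[0,0,0]],
])

```text
time: 6.43
eef_pos: [0.6062, 0.0228, 0.0416]
tcp_rot: [0.041, 0.999, -0.001, 0.0]
contact_force: [-0.1, -5.0, 3.2]
opening: 0.063
finger_force: 33.4
```

Emit:
step_arm([
  [[0.8,10,0],[0,0,0]],
  [[0.8,10,0],[0,0,0]],
  [[0.8,10,0],[0,0,0]],
  [[0.8,10,0],[0,0,0]],
  [[0.8,10,0],[0,0,0]],
  [[0.8,10,0],[0,0,0]],
  [[0.8,10,0],[0,0,0]],
  [[0,0,0],[0,0,0]],
])

```text
time: 7.1
eef_pos: [0.6118, 0.0948, 0.0416]
tcp_rot: [0.041, 0.999, 0.0, 0.0]
contact_force: [0.0, 0.2, 3.5]
opening: 0.06
finger_force: 33.4
```

Emit:
step_arm([
  [[0.6,8,0],[0,0,0]],
  [[0.6,8,0],[0,0,0]],
  [[0.6,8,0],[0,0,0]],
  [[0.6,8,0],[0,0,0]],
  [[0.4,5,0],[0,0,0]],
  [[0.2,2,0],[0,0,0]],
  [[0.2,2,0],[0,0,0]],
  [[0,0,0],[0,0,0]],
])

```text
time: 7.77
eef_pos: [0.6149, 0.134, 0.0416]
tcp_rot: [0.041, 0.999, -0.001, -0.0]
contact_force: [-0.3, -4.6, 4.8]
opening: 0.061
finger_force: 33.6
```

Emit:
step_arm([
  [[0.2,2,0],[0,0,0]],
  [[0,0,0],[0,0,0]],
])

```text
time: 7.93
eef_pos: [0.6152, 0.1358, 0.0416]
tcp_rot: [0.041, 0.999, -0.001, -0.0]
contact_force: [-0.7, -4.9, 4.7]
opening: 0.059
finger_force: 33.6
```

Emit:
step_arm([
  [[0.1,1.5,0],[0,0,0]],
  [[0,0,0],[0,0,0]],
])

```text
time: 8.1
eef_pos: [0.6153, 0.1372, 0.0416]
tcp_rot: [0.041, 0.999, -0.001, -0.0]
contact_force: [-0.3, -5.3, 4.3]
opening: 0.062
finger_force: 33.6
```

Emit:
step_arm([
  [[0.1,1.5,0],[0,0,0]],
  [[0,0,0],[0,0,0]],
])

```text
time: 8.27
eef_pos: [0.6154, 0.1387, 0.0416]
tcp_rot: [0.041, 0.999, -0.001, -0.0]
contact_force: [-1.6, -5.7, 4.7]
opening: 0.056
finger_force: 33.6
```

Emit:
step_arm([
  [[0.1,1,0],[0,0,0]],
  [[0,0,0],[0,0,0]],
])

```text
time: 8.43
eef_pos: [0.6155, 0.1396, 0.0416]
tcp_rot: [0.041, 0.999, -0.001, -0.0]
contact_force: [-0.6, -6.2, 4.5]
opening: 0.059
finger_force: 33.6
```

Emit:
step_arm([
  [[0.1,1,0],[0,0,0]],
  [[0,0,0],[0,0,0]],
])

```text
time: 8.6
eef_pos: [0.6156, 0.1406, 0.0416]
tcp_rot: [0.041, 0.999, -0.001, -0.0]
contact_force: [0.0, -5.5, 4.4]
opening: 0.06
finger_force: 33.6
```

Emit:
step_arm([
  [[0.1,1,0],[0,0,0]],
  [[0,0,0],[0,0,0]],
])

```text
time: 8.77
eef_pos: [0.6156, 0.1407, 0.0416]
tcp_rot: [0.04, 0.999, -0.002, -0.0]
contact_force: [-0.1, -8.7, 4.9]
opening: 0.059
finger_force: 33.7
```

Emit:
step_arm([
  [[0.1,1,0],[0,0,0]],
  [[0,0,0],[0,0,0]],
])

```text
time: 8.93
eef_pos: [0.6157, 0.1407, 0.0416]
tcp_rot: [0.04, 0.999, -0.003, -0.0]
contact_force: [-1.5, -12.0, 5.1]
opening: 0.055
finger_force: 33.7
```

The tray met the stop at y=.1407: the position stalled while the force rose to 12 N. Next I release, rise, and move beside the latch.

Emit:
step_arm([
  [[-0.1,-1,0],[0,0,0]],
  [[0,0,0],[0,0,0]],
  [[0,0,0],[0,0,0]],
  [[0,0,0],[0,0,0]],
  [[0,0,0],[0,0,0]],
  [[0,0,0],[0,0,0]],
  [[0,0,0],[0,0,0]],
  [[0,0,0],[0,0,0]],
], fingers=1)

```text
time: 9.6
eef_pos: [0.6155, 0.1431, 0.0413]
tcp_rot: [0.041, 0.999, 0.0, -0.0]
contact_force: [-0.3, -0.8, 0.9]
opening: 1.0
finger_force: 0.0
```

Emit:
step_arm([
  [[0,0,15],[0,0,0]],
  [[0,0,25],[0,0,0]],
  [[0,0,30],[0,0,0]],
  [[0,0,30],[0,0,0]],
  [[-27,-5,0],[0,0,0]],
  [[-27,-5,0],[0,0,0]],
  [[-27,-5,0],[0,0,0]],
  [[-27,-5,0],[0,0,0]],
])

```text
time: 10.27
eef_pos: [0.5064, 0.1228, 0.1415]
tcp_rot: [0.041, 0.999, 0.0, 0.0]
contact_force: [0.7, -0.4, 0.1]
opening: 1.0
finger_force: 0.0
```

Emit:
step_arm([
  [[0,0,0],[0,0,0]],
  [[0,0,0],[0,0,0]],
  [[0,0,0],[0,0,0]],
  [[0,0,0],[0,0,0]],
  [[0,0,0],[0,0,0]],
  [[0,0,0],[0,0,0]],
  [[0,0,0],[0,0,0]],
], fingers=-1)

```text
time: 10.85
eef_pos: [0.5081, 0.1229, 0.1413]
tcp_rot: [0.041, 0.999, 0.0, 0.0]
contact_force: [-1.0, -0.1, 0.1]
opening: 0.008
finger_force: 0.0
```

Run:
```python
from est import *
s=readout.get_state(); print(s['eef_pos'],s['tcp_rot'],s['opening'])
shot('scene','s3.png',(270,130,450,275),4)
for b in blobs('scene','pics/raw_s3.png',(5,120,120),(22,255,255),4):
        p=ray('scene',b[1],.038)[0,:2]
        if .42<p[0]<.72 and 0<p[1]<.3: print(b[0],b[1].round(),p.round(4))
```

```text
[0.50812046 0.12292442 0.14132628] [4.07865912e-02 9.99167881e-01 6.53205179e-06 1.18747547e-05] 0.008358737549824122
9 [356. 180.] [0.4536 0.178 ]
11 [375. 186.] [0.4585 0.2283]
12 [395. 191.] [0.4631 0.2788]
11 [351. 193.] [0.5072 0.1732]
10 [371. 199.] [0.5103 0.2238]
12 [391. 205.] [0.5155 0.2744]
12 [342. 216.] [0.5919 0.1667]
11 [363. 223.] [0.5982 0.2182]
16 [385. 229.] [0.6018 0.2694]
5 [397. 229.] [0.5914 0.2951]
12 [336. 232.] [0.6464 0.1635]
6 [396. 234.] [0.6079 0.2947]
13 [358. 238.] [0.6505 0.2146]
5 [394. 239.] [0.6247 0.2928]
15 [381. 245.] [0.6532 0.2663]
8 [393. 244.] [0.6401 0.2914]
6 [392. 249.] [0.6558 0.2898]
7 [391. 254.] [0.6712 0.2896]
```

View pics/s3.png

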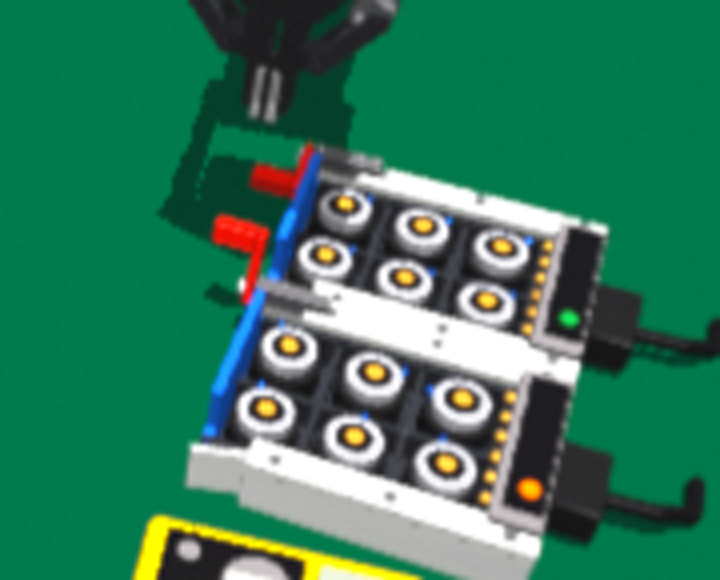

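The tray is home: its sensors are 140 mm from the twin's and level with them, all six standing. The open latch's tab is at (240,233) in the crop. Now I lower beside the tab and sweep it over.

Emit:
step_arm([
  [[0,-3,-30],[0,0,0]],
  [[0,0,-30],[0,0,0]],
  [[0,0,-15],[0,0,0]],
  [[0,0,-8],[0,0,0]],
  [[0,0,0],[0,0,0]],
  [[0,0,0],[0,0,0]],
])

```text
time: 11.4
eef_pos: [0.508, 0.1199, 0.0587]
tcp_rot: [0.041, 0.999, 0.0, 0.0]
contact_force: [-0.2, -0.0, 0.0]
opening: -0.002
finger_force: 0.0
```

Emit:
step_arm([
  [[7,-0.6,0],[0,0,0]],
  [[7,-0.6,0],[0,0,0]],
  [[7,-0.6,0],[0,0,0]],
  [[7,-0.6,0],[0,0,0]],
  [[0,0,0],[0,0,0]],
])

```text
time: 11.82
eef_pos: [0.5378, 0.1173, 0.0593]
tcp_rot: [0.041, 0.999, 0.0, 0.001]
contact_force: [-0.1, 0.8, 0.0]
opening: -0.001
finger_force: 0.0
```

Emit:
step_arm([
  [[7,-0.6,0],[0,0,0]],
  [[7,-0.6,0],[0,0,0]],
  [[7,-0.6,0],[0,0,0]],
  [[6,-0.6,0],[0,0,0]],
  [[0,0,0],[0,0,0]],
])

```text
time: 12.23
eef_pos: [0.5644, 0.1148, 0.0587]
tcp_rot: [0.041, 0.999, -0.0, 0.001]
contact_force: [-0.1, 0.4, 0.0]
opening: -0.003
finger_force: 0.0
```

Emit:
step_arm([
  [[0,0,20],[0,0,0]],
  [[0,0,20],[0,0,0]],
  [[0,0,0],[0,0,0]],
])

```text
time: 12.48
eef_pos: [0.5663, 0.1151, 0.103]
tcp_rot: [0.041, 0.999, 0.0, 0.005]
contact_force: [1.1, 0.3, 1.3]
opening: -0.003
finger_force: 0.0
```

Run:
```python
from est import *
s=readout.get_state(); print(s['eef_pos'])
shot('scene','s4.png',(270,130,450,275),4)
for b in blobs('scene','pics/raw_s4.png',(0,170,80),(4,255,255),8):
    print(b[0],b[1].round(1),ray('scene',b[1],.06)[0].round(4))
o=np.array([.6242,.2173]);u=np.array([.0813,.9967]);v=np.array([-.9967,.0813])
for t in(0,.4,.8,1.05,1.3,1.57):
    p=o-.103*u+(.064-.034*np.sin(t))*v; print(t,proj('scene',[*p,.038+.034*np.cos(t)]).round(1))
```

```text
[0.56629425 0.11514104 0.10304697]
35 [339.3 175.7] [0.475  0.1345 0.06  ]
87 [324.7 202.5] [0.5839 0.1199 0.06  ]
38 [313.8 278.9] [0.8058 0.1463 0.06  ]
0 [[328.1 190.3]]
0.4 [[326.4 194.5]]
0.8 [[324.7 199.7]]
1.05 [[323.7 203. ]]
1.3 [[323.  206.1]]
1.57 [[322.4 209.1]]
```

View pics/s4.png

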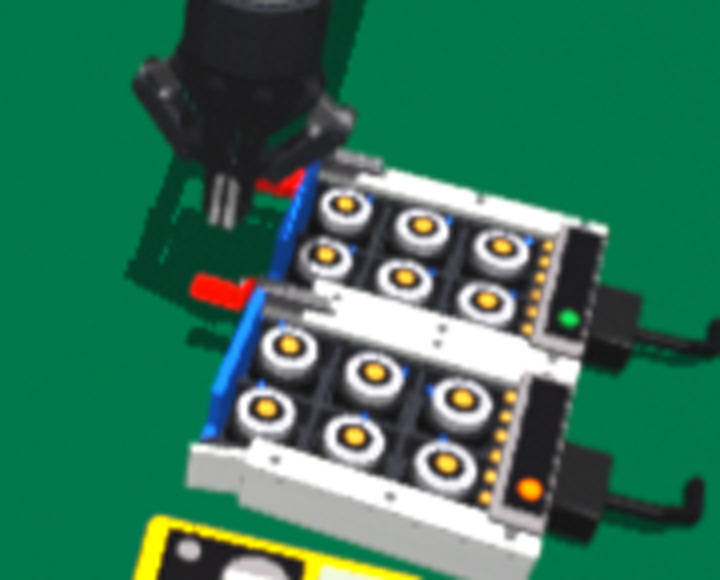

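The latch has swung to about 1.05 rad; its tab is at (222,292). Next I press it down from above.

Emit:
step_arm([
  [[17,-1,0],[0,0,0]],
  [[0,0,-20],[0,0,0]],
  [[0,0,-8],[0,0,0]],
  [[0,0,-8],[0,0,0]],
  [[0,0,-6],[0,0,0]],
  [[0,0,-6],[0,0,0]],
  [[0,0,0],[0,0,0]],
  [[0,0,0],[0,0,0]],
])

```text
time: 13.2
eef_pos: [0.5789, 0.1141, 0.0498]
tcp_rot: [0.041, 0.999, -0.0, -0.001]
contact_force: [-0.2, -0.3, 0.7]
opening: -0.003
finger_force: 0.0
```

Emit:
step_arm([
  [[0,0,-3],[0,0,0]],
  [[0,0,0],[0,0,0]],
])

```text
time: 13.37
eef_pos: [0.5796, 0.1141, 0.0474]
tcp_rot: [0.041, 0.999, 0.0, 0.0]
contact_force: [-0.7, 0.4, -0.1]
opening: 0.001
finger_force: 0.0
```

Emit:
step_arm([
  [[0,0,-2],[0,0,0]],
  [[0,0,0],[0,0,0]],
])

```text
time: 13.53
eef_pos: [0.5797, 0.1141, 0.0455]
tcp_rot: [0.041, 0.999, 0.0, 0.0]
contact_force: [0.6, -0.5, -0.5]
opening: 0.002
finger_force: 0.2
```

Emit:
step_arm([
  [[2,0,-1],[0,0,0]],
  [[0,0,0],[0,0,0]],
])

```text
time: 13.7
eef_pos: [0.5817, 0.1141, 0.0444]
tcp_rot: [0.041, 0.999, 0.0, 0.0]
contact_force: [0.3, -0.5, -0.1]
opening: 0.003
finger_force: 0.1
```

Emit:
step_arm([
  [[0,0,-1],[0,0,0]],
  [[0,0,0],[0,0,0]],
])

```text
time: 13.87
eef_pos: [0.5818, 0.1141, 0.044]
tcp_rot: [0.041, 0.999, -0.0, 0.0]
contact_force: [-1.1, -0.2, 3.9]
opening: -0.002
finger_force: 1.7
```

Emit:
step_arm([
  [[0,0,-1],[0,0,0]],
  [[0,0,0],[0,0,0]],
])

```text
time: 14.03
eef_pos: [0.5819, 0.1141, 0.0438]
tcp_rot: [0.041, 0.999, -0.0, -0.0]
contact_force: [-3.1, -0.6, 8.7]
opening: -0.0
finger_force: 3.9
```

Hard stop at 43.9 mm, which matches the level arm's top at 44 mm. One more nudge, then retreat upward and check.

Emit:
step_arm([
  [[0,0,-1],[0,0,0]],
  [[0,0,0],[0,0,0]],
])

```text
time: 14.2
eef_pos: [0.5819, 0.1141, 0.0437]
tcp_rot: [0.041, 0.999, -0.0, -0.0]
contact_force: [-4.8, -0.1, 11.8]
opening: -0.001
finger_force: 5.9
```

Emit:
step_arm([
  [[0,0,10],[0,0,0]],
  [[0,0,25],[0,0,0]],
  [[0,0,30],[0,0,0]],
  [[-25,-5,30],[0,0,0]],
  [[-35,-15,10],[0,0,0]],
  [[-35,-15,0],[0,0,0]],
  [[0,0,0],[0,0,0]],
  [[0,0,0],[0,0,0]],
])

```text
time: 14.87
eef_pos: [0.4844, 0.0788, 0.1458]
tcp_rot: [0.041, 0.999, 0.0, -0.0]
contact_force: [-0.0, 0.1, 1.0]
opening: 0.003
finger_force: 0.0
```

Run:
```python
from est import *
s=readout.get_state(); print(s['eef_pos'],s['contact_force'],s['dq'].round(3))
shot('scene','s5.png',(270,130,450,275),4)
for b in blobs('scene','pics/raw_s5.png',(0,170,80),(4,255,255),8): print(b[0],b[1].round(1))
```

```text
[0.48444471 0.07883443 0.14575036] [-0.00371526  0.05268255  1.03065905] [ 0.009  0.051 -0.089  0.003 -0.017  0.002]
64 [337.9 174.2]
87 [324.1 207.9]
39 [313.7 278.9]
```

View pics/s5.png

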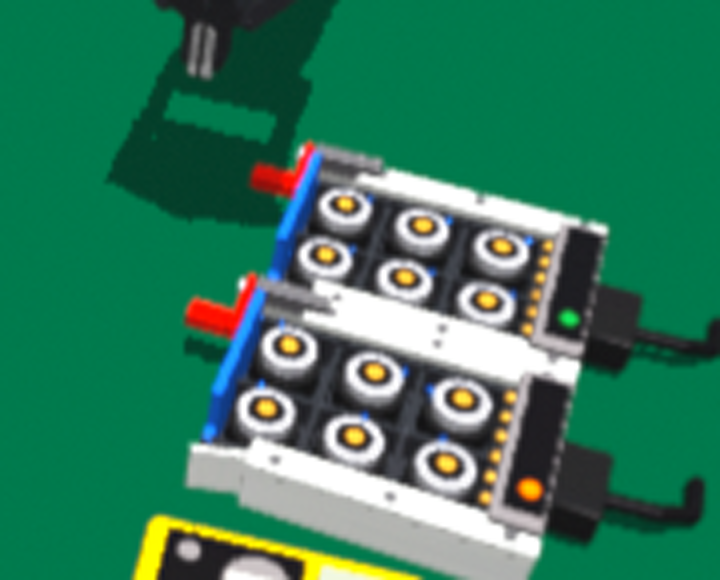

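The latch lies level across the mouth, with its tab at (213,316), just like the twin's at (272,178). The tray is home and all six sensors are standing.

Emit:
step_arm([
  [[0,0,0],[0,0,0]],
  [[0,0,0],[0,0,0]],
  [[0,0,0],[0,0,0]],
  [[0,0,0],[0,0,0]],
])

```text
time: 15.25
eef_pos: [0.4874, 0.0792, 0.1463]
tcp_rot: [0.041, 0.999, 0.0, 0.0]
contact_force: [-0.2, 0.5, 0.1]
opening: -0.0
finger_force: 0.0
```

```bash
python3 -c "
from plant import sign_off
print(sign_off())"
```

```text
the job is handed in; nothing more can be done
None
```

The tray is fully home against the contact block, the red latch is down across the mouth and all six sensors are standing; I handed the job in at about 15 s (no verdict came back), though the bay's indicator light was still orange where the twin's is green.

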